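Line up the tablet bottles by height on the stock strip

ROBOT

A 6-joint arm with a two-finger parallel gripper is mounted at the origin on a cart in front of the work surface, level with it; the furniture and walls round the work are solid. World frame = base frame: x ahead of the robot, y to its left, z up, the work surface at z = 0. Lengths are in m, angles in rad, forces in N, time in s.
With the tool pointing down it reaches from about 0.35 to 0.85 m from the base axis. Payload 8.1 kg.
Tool frame: the origin (TCP) lies between the finger pads; the fingertips stand 25 mm ahead of it and the grasp point (between the pads) lies 6 mm ahead of it; z points along the fingers, y is the line along which they close (so a half turn about z gives the same grasp; the last joint's range is limited). The gripper opens to 93 mm and grips with 3 to 60 N. Pads are 15 mm wide; open, the fingers measure 128 mm over their backs; the gripper's body (75 mm by 188 mm) begins 65 mm behind the grasp point.
Start: joints at [-1.267, 0.13, 1.488, -0, 1.523, -0.085], TCP at [0.227, -0.555, 0.244] pointing down, gripper open.
Joint ranges: [-2.96, 2.96], [-0.89, 2.26], [0.02, 2.5], [-1.34, 4.48], [0, 2.73], [-2.66, 2.66]. Speed limits (rad/s): [2.39, 2.39, 2.79, 3.14, 3.14, 3.14].

INTERFACE

Orientations are given as a rotation vector (axis times angle).
In Python, from plant import manip gives the robot as it stands.
- The arm moves only by the tool play_rows, never from a script. Its argument "deltas" is a list of rows, each an object of numbers: "tx", "ty", "tz": the shift along the tool's x, y, z in m; "roll": the turn about the tool's z in rad. A call has 1 to 10 rows; each row is the pose to reach, as a shift and turn from the pose commanded when the call began, along the tool's axes at that moment; what a row does not reach only later rows make up. A row lasts 1/10 s, in which the tool goes at most 50 mm and 8.59 degrees, less where a joint would pass 70% of its speed; a pose out of reach is approached as far as the arm can. A call with a gripper value outside its range is refused whole. "claw" is the finger opening in m, from 0 to 0.093, set as the call begins (left out, the last holds). The fingers move at their own pace and stop on an object; the grip force is fixed at half the most. Time passes only in rows, so rows that repeat a pose let the fingers close. It gives the time, the measured TCP pose, the force, the opening and the grip force at its end, in the units of the state.
- manip.state(): the state, without advancing time (a new reading comes with each control period).
- manip.capture(name): name is "scene" or "top"; returns a dict with "color" (480x640x3 uint8, red, green, blue), "fx", "fy", "cx", "cy" (pixels), "k1" (the pictures are not rectified: a ray, as slopes to the right and down, at radius r is drawn at 1 + k1 r^2 times it, then the intrinsics apply), "world_from_camera" (4x4, takes a point from camera to world coordinates). Camera axes: x right, y up, looking along -z (the intrinsics and any distortion apply to the point x, -y, -z); pixel columns grow to the right and rows downward; lengths in m; the calibration is good to about 2 mm. A picture is of the moment at which its call begins. There is no depth.
- manip.job_done(): hands the job in; it is judged then, once.
The state is a dict: "t": time; "joint_pos": joint angles; "dq": joint speeds; "joint_torque": joint torques, N m; "ee_pos": TCP position; "tool_rot": TCP orientation; "ft_force": force on the tool from outside, world axes, zero at the start; "ft_torque": the same for the moment, N m; "finger_gap": opening from 0.0 (shut) to 1.0 (fully open); "gripper_force": force on a finger pad.
Only numpy, scipy, OpenCV 4.12 (cv2) and the standard library are available. Lean on these libraries where they do the work, as an engineer would, in place of code of your own. Each camera call takes 0.05 s, during which the arm holds its last target. There are 200 camera calls.

TASK

Stand the four amber tablet bottles in a row on the four round marks of the white strip, in order of height: the tallest on the red mark, each next one shorter, the shortest on the grey mark at the far end. Set each one upright and centred on its mark, never let a bottle fall over, and leave the cup of tubes and the saline ampoule where they stand.

Things in the scene. Friction and masses are not known exactly. Their poses are not given: they have to be found in the camera images.
- bottle_white_c (a point): Centre (half-way up) of the shortest bottle: upright round amber tablet bottle with paper label and white cap, 30 mm diameter, 44 mm tall over the cap, straight sides, can be gripped at any height, loose, standing on the desk at the start; z axis up
- bottle_yellow_c (a point): Centre (half-way up) of the second shortest bottle: upright round amber tablet bottle with paper label and yellow cap, 36 mm diameter, 57 mm tall over the cap, straight sides, can be gripped at any height, loose, standing on the desk at the start; z axis up
- bottle_green_c (a point): Centre (half-way up) of the second tallest bottle: upright round amber tablet bottle with paper label and green cap, 42 mm diameter, 70 mm tall over the cap, straight sides, can be gripped at any height, loose, standing on the desk at the start; z axis up
- bottle_blue_c (a point): Centre (half-way up) of the tallest bottle: upright round amber tablet bottle with paper label and blue cap, 48 mm diameter, 83 mm tall over the cap, straight sides, can be gripped at any height, loose, standing on the desk at the start; z axis up
- mark_red: The red mark, at one end of the row (which end varies): a flat round disc 64 mm across and 2 mm thick on the low white strip (110 x 350 x 20 mm, fixed), one of four marks with centres 80 mm apart in a straight row; origin at the centre of the disc's underside, disc top 22 mm above the desk; its y axis runs along the row
- mark_inner_left: Grey mark, the left one (greater y, as seen from the robot) of the two inner marks: a flat round disc 64 mm across and 2 mm thick on the low white strip (110 x 350 x 20 mm, fixed), one of four marks with centres 80 mm apart in a straight row; origin at the centre of the disc's underside, disc top 22 mm above the desk; its y axis runs along the row
- mark_inner_right: Grey mark, the right one (smaller y) of the two inner marks: a flat round disc 64 mm across and 2 mm thick on the low white strip (110 x 350 x 20 mm, fixed), one of four marks with centres 80 mm apart in a straight row; origin at the centre of the disc's underside, disc top 22 mm above the desk; its y axis runs along the row
- mark_end: Grey mark at the other end of the row, opposite to the red one: a flat round disc 64 mm across and 2 mm thick on the low white strip (110 x 350 x 20 mm, fixed), one of four marks with centres 80 mm apart in a straight row; origin at the centre of the disc's underside, disc top 22 mm above the desk; its y axis runs along the row
- tube_cup: Bystander: loose clear cup holding pink-capped tubes, 49 mm across, 66 mm tall over the tubes, standing on the desk; origin at the centre of its underside
- ampoule: Bystander: loose clear plastic saline ampoule standing on its base, 18 x 21 mm, 61 mm tall; origin at the centre of its underside
Mind the look-alikes: they are no part of the job. What is shaped like the part that bears bottle_green_c but purple is not meant.

How it is judged:
At the end, for the whole second after the job is handed in: Each bottle upright (within 0.1 rad), released and at rest, centred within 14 mm of its mark: blue cap (tallest) on red, green on the inner mark next to red, yellow on the other inner mark, white (shortest) on the grey end mark (horizontal distance between bottle_blue_c and mark_red below 0.014 m and angle between each of bottle_blue_c, bottle_white_c's own z axis and vertical below 0.1 rad and height (world z) of bottle_blue_c between 0.0585 and 0.0685 m and horizontal distance between bottle_white_c and mark_end below 0.014 m and height (world z) of bottle_white_c between 0.039 and 0.049 m and ((horizontal distance between mark_inner_left and mark_red below 0.12 m and horizontal distance between bottle_green_c and mark_inner_left below 0.014 m and angle between each of bottle_green_c, bottle_yellow_c's own z axis and vertical below 0.1 rad and height (world z) of bottle_green_c between 0.052 and 0.062 m and horizontal distance between bottle_yellow_c and mark_inner_right below 0.014 m and height (world z) of bottle_yellow_c between 0.0455 and 0.0555 m) or (horizontal distance between mark_inner_right and mark_red below 0.12 m and horizontal distance between bottle_green_c and mark_inner_right below 0.014 m and angle between each of bottle_green_c, bottle_yellow_c's own z axis and vertical below 0.1 rad and height (world z) of bottle_green_c between 0.052 and 0.062 m and horizontal distance between bottle_yellow_c and mark_inner_left below 0.014 m and height (world z) of bottle_yellow_c between 0.0455 and 0.0555 m)) and linear speed of each of bottle_white, bottle_yellow, bottle_green, bottle_blue below 0.02 m/s); the robot touches nothing.
It fails at once if a bottle is tipped over (more than 0.7 rad) (angle between any of bottle_white_c, bottle_yellow_c, bottle_green_c, bottle_blue_c's own z axis and vertical above 0.7 rad).
It fails at once if the cup of tubes or the ampoule is moved more than 25 mm (distance of any of tube_cup, ampoule from where it was at the start of the episode above 0.025 m).
It also fails if it takes over 104 s, if anything falls off the work surface, if the arm or the gripper's body presses on something with over 40 N, if the wrist force passes 120 N, or if a joint passes its speed limit or range.

## Working session

There is one attempt and no reset: what is moved stays moved. The work goes in short steps, Python scripts to look and compute and a tool call to move; the robot and the scene stay as the last step left them, time stands still between calls to the robot, and variables do not carry over. Pictures are saved under pics/ and viewed, at most 14 in all, crops included, and the job is handed in when it is done.

Besides the shell and the picture viewer there is one more tool, called as a command line: name --argument value ..., lists and objects as JSON in quotes. play_rows: Moves the arm, as the interface text tells. Its arguments: {"type":"object","properties":{"deltas":{"type":"array"},"claw":{"type":"number"}},"required":["deltas"]}

```bash
mkdir -p pics; cat > h.py <<'E'
import numpy as np, cv2, pickle
from plant import manip
def cap(n,f):
    c=manip.capture(n); cv2.imwrite(f'pics/{f}.png',np.array(c['color'])[:,:,::-1]); pickle.dump(c,open(f'{f}.pkl','wb')); return c
def p2w(c,u,v,z):
    K=np.array([[c['fx'],0,c['cx']],[0,c['fy'],c['cy']],[0,0,1]],float)
    q=cv2.undistortPoints(np.array([[[u,v]]],float),K,np.array([c['k1'],0,0,0,0],float))[0,0]
    T=np.array(c['world_from_camera']); d=T[:3,:3]@[q[0],-q[1],-1]; o=T[:3,3]
    return (o+d*(z-o[2])/d[2])[:2]
E
python3 -c "
from h import *
for n in('scene','top'):
    c=cap(n,n); print(np.round(c['world_from_camera'],3),c['fx'],c['k1'])
print(manip.state())"
```

```text
[[-0.874  0.32  -0.364  0.064]
 [-0.485 -0.6    0.636  0.824]
 [-0.015  0.733  0.68   0.954]
 [ 0.     0.     0.     1.   ]] 594.7003802102064 -0.14635367871254765
[[-9.800e-02  9.730e-01 -2.090e-01  1.820e-01]
 [-9.950e-01 -9.600e-02  1.900e-02  2.000e-02]
 [-1.000e-03  2.100e-01  9.780e-01  1.588e+00]
 [ 0.000e+00  0.000e+00  0.000e+00  1.000e+00]] 622.6609693360276 -0.10111800665060687
{'t': 0.1, 'joint_pos': array([-1.26743296e+00,  1.31073421e-01,  1.48913496e+00,  8.83111195e-06,
        1.52296882e+00, -8.53936299e-02]), 'dq': array([ 3.25199031e-04, -2.02447913e-03, -4.99415158e-03, -2.34593386e-03,
       -4.21969955e-05,  1.28990926e-03]), 'joint_torque': array([ 1.80542975e-03, -5.61339533e+01, -4.93099558e+01,  7.70437368e-02,
        2.91091623e-02, -3.99915689e-05]), 'ee_pos': array([ 0.22731667, -0.55479097,  0.24271904]), 'tool_rot': array([-3.08088358e+00, -6.06514799e-01,  2.56825846e-04]), 'ft_force': array([0.22683083, 0.54402063, 0.28952167]), 'ft_torque': array([-0.00990899,  0.02480527,  0.06123549]), 'gripper_force': 0.0, 'finger_gap': 1.002772046413826}
```

View pics/top.png

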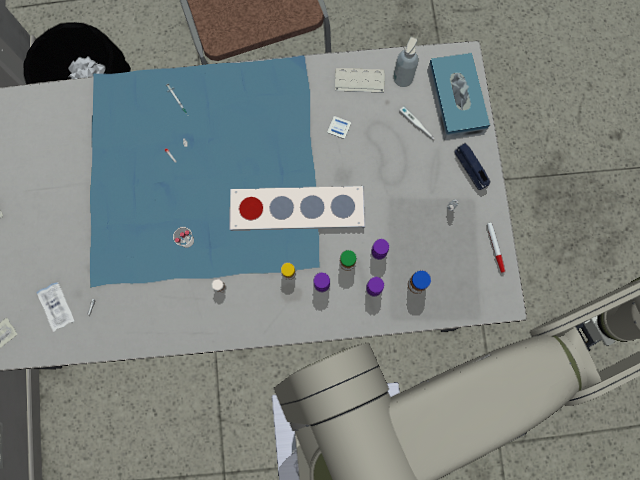

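View pics/scene.png

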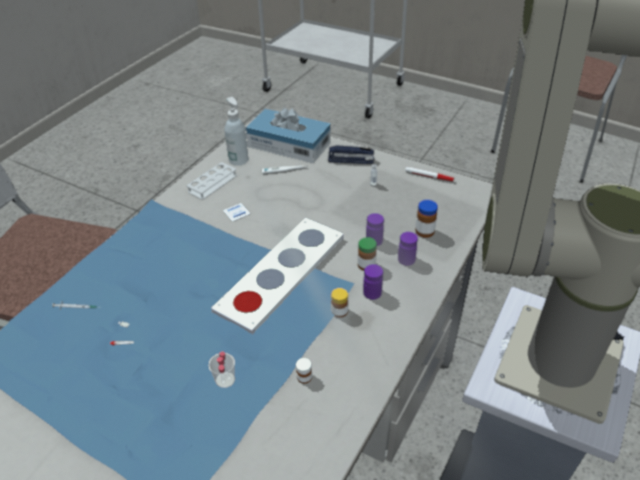

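The top view shows the red mark at (251,208) and the grey marks at (282,208), (312,207) and (343,206). The caps are white (218,286), yellow (288,270), green (348,258) and blue (421,281). The purple decoys sit at (322,282), (375,287) and (380,249), the cup at (183,237) and the ampoule at about (452,208).

```bash
cat > m.py <<'E'
from h import *
c=pickle.load(open('top.pkl','rb')); s=pickle.load(open('scene.pkl','rb'))
def blob(c,u,v,r,tol=None,f=None):
    im=np.array(c['color']); h=cv2.cvtColor(im,cv2.COLOR_RGB2HSV).astype(int)
    ref=h[v,u]; yy,xx=np.mgrid[:480,:640]
    d=abs(h[...,0]-ref[0]); d=np.minimum(d,180-d)
    m=((xx-u)**2+(yy-v)**2<r*r)&(abs(h[...,2]-ref[2])<45)&(abs(h[...,1]-ref[1])<60)&((d<10)|(ref[1]<60))
    n,l,st,ce=cv2.connectedComponentsWithStats(m.astype(np.uint8))
    k=l[v,u]; return ce[k],st[k]
for n,u,v,z in[('red',251,208,.022),('g1',282,208,.022),('g2',312,207,.022),('g3',343,206,.022),('white',218,285,.044),('yellow',288,270,.057),('green',348,258,.07),('blue',421,280,.083),('pA',322,281,.07),('pB',375,286,.07),('pC',380,248,.07)]:
    (a,b),st=blob(c,u,v,17); print(n,np.round([a,b],1),st,np.round(p2w(c,a,b,z),4))
print('cup',p2w(c,183,237,.05),'amp',p2w(c,452,208,.03))
print('scene')
for n,u,v,z in[('red',247,301,.022),('g1',270,279,.022),('g2',292,258,.022),('g3',312,238,.022),('white',304,365,.044),('yellow',340,295,.057),('green',368,243,.07),('blue',428,207,.083),('pA',374,270,.07),('pB',409,239,.07),('pC',375,220,.07)]:
    (a,b),st=blob(s,u,v,17); print(n,np.round([a,b],1),st,np.round(p2w(s,a,b,z),4))
E
python3 m.py
```

```text
red [250.7 207.9] [240 197  23  23 407] [0.627 0.172]
g1 [281.1 207.5] [269 196  25  24 462] [0.6204 0.0929]
g2 [311.7 206.8] [300 195  25  24 460] [0.6144 0.0135]
g3 [342.3 206.1] [330 195  25  24 459] [ 0.6083 -0.0661]
white [216.9 284.2] [212 279  11  11  97] [0.4316 0.2691]
yellow [287.5 269. ] [282 263  12  13 127] [0.4505 0.0888]
green [347.9 257.8] [341 250  15  16 184] [ 0.4618 -0.0635]
blue [421.2 279.3] [413 271  18  18 251] [ 0.3884 -0.2357]
pA [321.4 280. ] [314 273  16  15 191] [0.4129 0.0072]
pB [375.5 284.3] [367 277  17  16 196] [ 0.389  -0.1241]
pC [380.8 246.1] [373 239  16  15 182] [ 0.4833 -0.1482]
cup [0.55988901 0.34720426] amp [ 0.57349919 -0.34934738]
scene
red [247.2 301.3] [234 292  27  20 421] [0.6262 0.1745]
g1 [270.  278.7] [256 269  29  21 464] [0.6197 0.0956]
g2 [291.2 257.5] [278 248  28  20 436] [0.6135 0.0161]
g3 [310.9 237.7] [298 229  26  18 373] [ 0.6077 -0.0631]
white [303.3 363.7] [296 358  15  13 151] [0.4315 0.2702]
yellow [339.2 293.9] [332 289  16  11 136] [0.4501 0.0923]
green [367.1 243.3] [359 237  17  13 179] [ 0.4613 -0.0598]
blue [427.7 205.7] [419 200  18  12 166] [ 0.3875 -0.2306]
pA [373.2 270.9] [364 265  19  13 193] [0.4124 0.0112]
pB [408.5 237.5] [401 232  16  12 158] [ 0.3882 -0.1206]
pC [375.  218.7] [367 214  17  11 148] [ 0.4819 -0.144 ]
```

play_rows --deltas '[{"tx":0.03,"ty":-0.026,"roll":-0.12},{"tx":0.06,"ty":-0.052,"roll":-0.24},{"tx":0.09,"ty":-0.079,"roll":-0.36},{"tx":0.12,"ty":-0.105,"roll":-0.48},{"tx":0.15,"ty":-0.132,"roll":-0.6},{"tx":0.18,"ty":-0.158,"roll":-0.72},{"tx":0.21,"ty":-0.185,"roll":-0.84},{"tx":0.24,"ty":-0.21,"roll":-0.96},{"tx":0.271,"ty":-0.237,"roll":-1.1},{"tx":0.271,"ty":-0.237,"roll":-1.1}]' --claw 0.085

```text
validation failed for argument at $.de...
```

```bash
cat > d.py <<'E'
import sys
from h import *
from scipy.spatial.transform import Rotation as Ro
# usage: d.py x y z : tool-frame shift to reach world TCP x y z
s=manip.state(); R=Ro.from_rotvec(s['tool_rot']).as_matrix()
print(round(s['t'],2),s['ee_pos'].round(4),'tooly ang',np.degrees(np.arctan2(R[1,1],R[0,1])).round(1),'shift',(R.T@(np.array(sys.argv[1:4],float)-s['ee_pos'])).round(4),'F',s['ft_force'].round(1),s['gripper_force'],round(s['finger_gap']*93,1))
E
python3 d.py .388 -.233 .051
```

```text
0.1 [ 0.2273 -0.5548  0.2427] tooly ang -67.7 shift [ 0.2706 -0.2366  0.1921] F [0.2 0.5 0.3] 0.0 93.3
```

play_rows --deltas '[{"tx":0.03,"ty":-0.026,"tz":0.0,"roll":-0.12},{"tx":0.06,"ty":-0.052,"tz":0.0,"roll":-0.24},{"tx":0.09,"ty":-0.079,"tz":0.0,"roll":-0.36},{"tx":0.12,"ty":-0.105,"tz":0.0,"roll":-0.48},{"tx":0.15,"ty":-0.132,"tz":0.0,"roll":-0.6},{"tx":0.18,"ty":-0.158,"tz":0.0,"roll":-0.72},{"tx":0.21,"ty":-0.185,"tz":0.0,"roll":-0.84},{"tx":0.24,"ty":-0.21,"tz":0.0,"roll":-0.96},{"tx":0.271,"ty":-0.237,"tz":0.0,"roll":-1.1},{"tx":0.271,"ty":-0.237,"tz":0.0,"roll":-1.1}]' --claw 0.085

```text
t: 1.1
ee_pos: [0.3898, -0.2294, 0.2433]
tool_rot: [-2.3, -2.138, -0.002]
ft_force: [-0.0, -1.2, 0.4]
finger_gap: 0.91
gripper_force: 0.0
```

```bash
python3 d.py .388 -.233 .051
```

```text
1.1 [ 0.3898 -0.2294  0.2433] tooly ang -4.2 shift [-0.0041 -0.0016  0.1923] F [-0.  -1.2  0.4] 0.0 84.6
```

play_rows --deltas '[{"tx":0,"ty":0,"tz":0.03,"roll":0},{"tx":0,"ty":0,"tz":0.06,"roll":0},{"tx":0,"ty":0,"tz":0.09,"roll":0},{"tx":0,"ty":0,"tz":0.115,"roll":0},{"tx":0,"ty":0,"tz":0.135,"roll":0},{"tx":0,"ty":0,"tz":0.155,"roll":0},{"tx":0,"ty":0,"tz":0.175,"roll":0},{"tx":0,"ty":0,"tz":0.192,"roll":0},{"tx":0,"ty":0,"tz":0.192,"roll":0},{"tx":0,"ty":0,"tz":0.192,"roll":0}]'

```text
t: 2.1
ee_pos: [0.3879, -0.2334, 0.0516]
tool_rot: [-2.311, -2.126, 0.001]
ft_force: [0.2, -0.4, 0.1]
finger_gap: 0.913
gripper_force: 0.0
```

```bash
python3 d.py .388 -.233 .051; python3 -c "
from h import *
c=cap('scene','s1'); im=cv2.imread('pics/s1.png')[120:300,330:510]; cv2.imwrite('pics/s1c.png',cv2.resize(im,(600,600)))"
```

```text
2.1 [ 0.3879 -0.2334  0.0516] tooly ang -4.8 shift [0.0004 0.0001 0.0006] F [ 0.2 -0.4  0.1] 0.0 84.9
```

View pics/s1c.png

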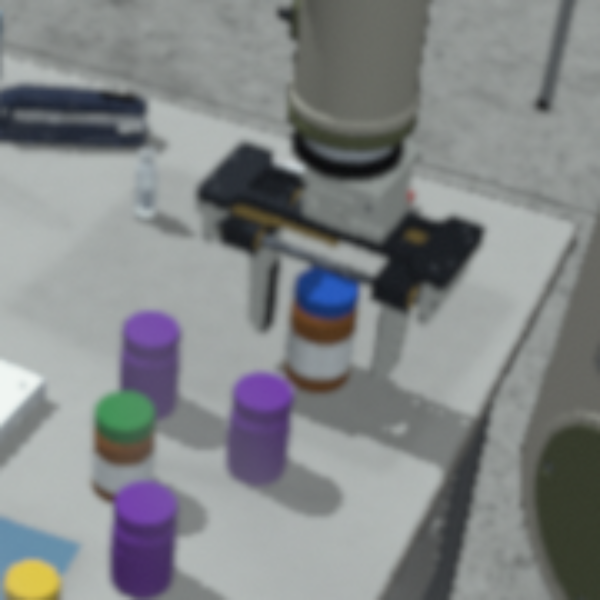

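The crop shows the two fingers on either side of the blue bottle (about (325,330) in the crop), with nothing else touched, so I close.

play_rows --deltas '[{"tx":0,"ty":0,"tz":0,"roll":0},{"tx":0,"ty":0,"tz":0,"roll":0},{"tx":0,"ty":0,"tz":0,"roll":0},{"tx":0,"ty":0,"tz":0,"roll":0},{"tx":0,"ty":0,"tz":0,"roll":0},{"tx":0,"ty":0,"tz":0,"roll":0},{"tx":0,"ty":0,"tz":0,"roll":0},{"tx":0,"ty":0,"tz":0,"roll":0}]' --claw 0.03

```text
t: 2.95
ee_pos: [0.3886, -0.2333, 0.0519]
tool_rot: [2.31, 2.128, 0.0]
ft_force: [0.9, 0.7, 2.4]
finger_gap: 0.517
gripper_force: 30.0
```

play_rows --deltas '[{"tx":0,"ty":0,"tz":-0.005,"roll":0},{"tx":0,"ty":0,"tz":-0.015,"roll":0},{"tx":0,"ty":0,"tz":-0.03,"roll":0},{"tx":0,"ty":0,"tz":-0.05,"roll":0},{"tx":0,"ty":0,"tz":-0.07,"roll":0},{"tx":0,"ty":0,"tz":-0.09,"roll":0},{"tx":0,"ty":0,"tz":-0.105,"roll":0},{"tx":0,"ty":0,"tz":-0.115,"roll":0},{"tx":0,"ty":0,"tz":-0.12,"roll":0},{"tx":0,"ty":0,"tz":-0.12,"roll":0}]'

```text
t: 3.95
ee_pos: [0.3886, -0.2333, 0.1722]
tool_rot: [2.31, 2.128, 0.0]
ft_force: [-0.3, -1.0, -1.4]
finger_gap: 0.513
gripper_force: 30.0
```

```bash
python3 d.py .627 .173 .171; python3 -c "
from h import *
c=cap('scene','s2'); im=cv2.imread('pics/s2.png')[80:320,300:540]; cv2.imwrite('pics/s2c.png',cv2.resize(im,(600,600)))"
```

```text
3.95 [ 0.3886 -0.2333  0.1722] tooly ang -4.7 shift [0.4245 0.2043 0.0011] F [-0.3 -1.  -1.4] 29.999727308750153 47.7
```

View pics/s2c.png

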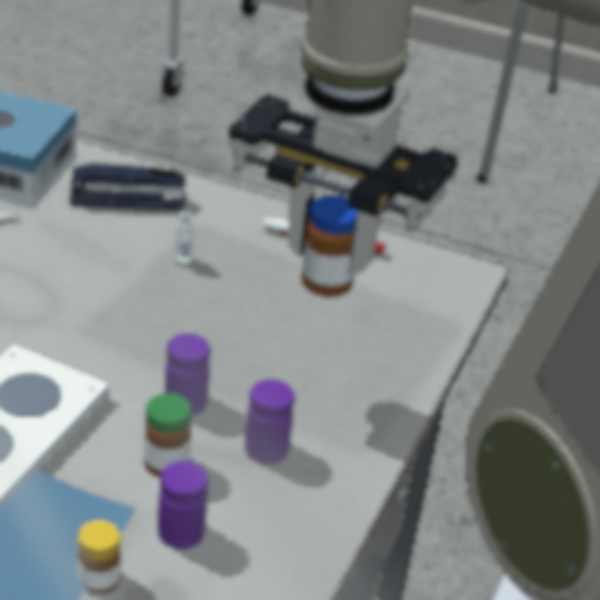

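The blue bottle is lifted clear and hangs upright at about (330,245) in the crop.

play_rows --deltas '[{"tx":0.005,"ty":0.0024,"tz":0,"roll":0},{"tx":0.018,"ty":0.0087,"tz":0,"roll":0},{"tx":0.038,"ty":0.0183,"tz":0,"roll":0},{"tx":0.063,"ty":0.0303,"tz":0,"roll":0},{"tx":0.09,"ty":0.0433,"tz":0,"roll":0},{"tx":0.12,"ty":0.0578,"tz":0,"roll":0},{"tx":0.15,"ty":0.0722,"tz":0,"roll":0},{"tx":0.18,"ty":0.0866,"tz":0,"roll":0},{"tx":0.21,"ty":0.101,"tz":0,"roll":0},{"tx":0.24,"ty":0.1155,"tz":0,"roll":0}]'

```text
t: 5.0
ee_pos: [0.5231, -0.0017, 0.1705]
tool_rot: [-2.309, -2.128, 0.002]
ft_force: [-0.1, 0.1, -1.2]
finger_gap: 0.515
gripper_force: 30.0
```

play_rows --deltas '[{"tx":0.03,"ty":0.0144,"tz":0,"roll":0},{"tx":0.06,"ty":0.0289,"tz":0,"roll":0},{"tx":0.09,"ty":0.0433,"tz":0,"roll":0},{"tx":0.12,"ty":0.0578,"tz":0,"roll":0},{"tx":0.145,"ty":0.0698,"tz":0,"roll":0},{"tx":0.165,"ty":0.0794,"tz":0,"roll":0},{"tx":0.178,"ty":0.0857,"tz":0,"roll":0},{"tx":0.1845,"ty":0.0888,"tz":0,"roll":0},{"tx":0.1845,"ty":0.0888,"tz":0,"roll":0},{"tx":0.1845,"ty":0.0888,"tz":0,"roll":0}]'

```text
t: 6.0
ee_pos: [0.6262, 0.1728, 0.171]
tool_rot: [-2.31, -2.128, 0.002]
ft_force: [-0.0, -0.6, -1.4]
finger_gap: 0.51
gripper_force: 30.0
```

```bash
python3 d.py .627 .173 .075; python3 -c "
from h import *
c=cap('scene','s3'); im=cv2.imread('pics/s3.png')[140:380,120:360]; cv2.imwrite('pics/s3c.png',cv2.resize(im,(600,600)))"
```

```text
6.0 [0.6262 0.1728 0.171 ] tooly ang -4.7 shift [0.0003 0.0009 0.0959] F [-0.  -0.6 -1.4] 29.999700486660004 47.4
```

View pics/s3c.png

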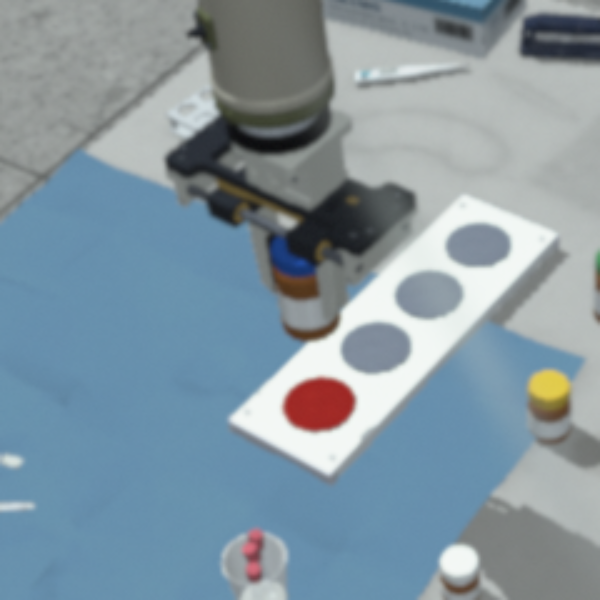

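Blue hangs at about (308,300) in the crop, high above the strip, in line with the red mark (320,404) below it.

play_rows --deltas '[{"tx":0,"ty":0.001,"tz":0.015,"roll":0},{"tx":0,"ty":0.001,"tz":0.035,"roll":0},{"tx":0,"ty":0.001,"tz":0.055,"roll":0},{"tx":0,"ty":0.001,"tz":0.07,"roll":0},{"tx":0,"ty":0.001,"tz":0.082,"roll":0},{"tx":0,"ty":0.001,"tz":0.09,"roll":0},{"tx":0,"ty":0.001,"tz":0.094,"roll":0},{"tx":0,"ty":0.001,"tz":0.096,"roll":0},{"tx":0,"ty":0.001,"tz":0.097,"roll":0},{"tx":0,"ty":0.001,"tz":0.097,"roll":0}]'

```text
t: 7.05
ee_pos: [0.6282, 0.1732, 0.0753]
tool_rot: [2.31, 2.128, 0.001]
ft_force: [-0.4, 0.5, -1.3]
finger_gap: 0.516
gripper_force: 30.0
```

```bash
python3 d.py .627 .173 .074; python3 -c "
from h import *
c=cap('scene','s4'); im=cv2.imread('pics/s4.png')[200:360,160:320]; cv2.imwrite('pics/s4c.png',cv2.resize(im,(600,600)))"
```

```text
7.05 [0.6282 0.1732 0.0753] tooly ang -4.7 shift [-0.0003 -0.0012  0.0013] F [-0.4  0.5 -1.3] 29.99988555908203 48.0
```

View pics/s4c.png

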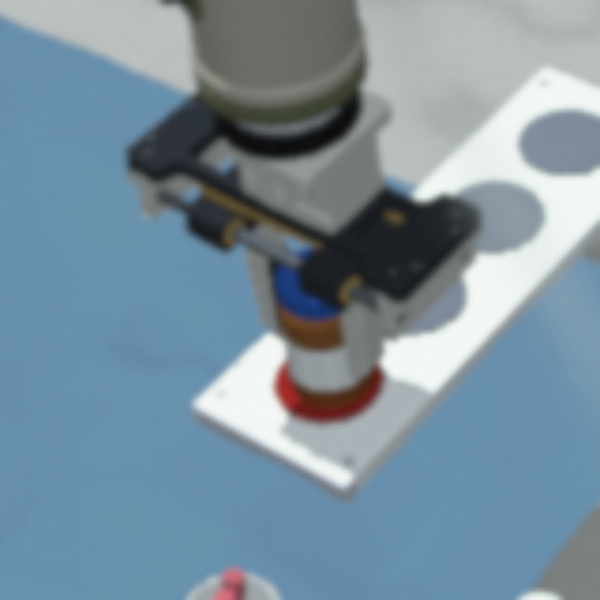

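The blue bottle sits over the red mark (about (328,390)) with red showing evenly round it, and the force still reads as hanging. I lower it a little until it touches.

play_rows --deltas '[{"tx":0,"ty":0,"tz":0.001,"roll":0},{"tx":0,"ty":0,"tz":0.001,"roll":0},{"tx":0,"ty":0,"tz":0.001,"roll":0}]'

```text
t: 7.4
ee_pos: [0.628, 0.1731, 0.0739]
tool_rot: [2.31, 2.128, 0.001]
ft_force: [0.2, 0.7, -0.7]
finger_gap: 0.514
gripper_force: 30.0
```

play_rows --deltas '[{"tx":0,"ty":0,"tz":0.0005,"roll":0},{"tx":0,"ty":0,"tz":0.0005,"roll":0},{"tx":0,"ty":0,"tz":0.0005,"roll":0},{"tx":0,"ty":0,"tz":0.0005,"roll":0},{"tx":0,"ty":0,"tz":0.0005,"roll":0},{"tx":0,"ty":0,"tz":0.0005,"roll":0}]' --claw 0.08

```text
t: 8.0
ee_pos: [0.6278, 0.1731, 0.0731]
tool_rot: [2.311, 2.128, -0.0]
ft_force: [0.3, 0.3, 0.3]
finger_gap: 0.859
gripper_force: 0.0
```

play_rows --deltas '[{"tx":0,"ty":0,"tz":-0.01,"roll":0},{"tx":0,"ty":0,"tz":-0.03,"roll":0},{"tx":0,"ty":0,"tz":-0.055,"roll":0},{"tx":0,"ty":0,"tz":-0.085,"roll":0},{"tx":0,"ty":0,"tz":-0.11,"roll":0},{"tx":0,"ty":0,"tz":-0.13,"roll":0},{"tx":0,"ty":0,"tz":-0.13,"roll":0}]'

```text
t: 8.7
ee_pos: [0.63, 0.1735, 0.2083]
tool_rot: [2.308, 2.126, 0.01]
ft_force: [-0.6, 0.9, 0.1]
finger_gap: 0.864
gripper_force: 0.0
```

```bash
python3 d.py .4615 -.0615 .048
```

```text
8.7 [0.63   0.1735 0.2083] tooly ang -4.7 shift [-0.2484 -0.1498  0.1587] F [-0.6  0.9  0.1] 0.0 80.3
```

play_rows --deltas '[{"tx":-0.03,"ty":-0.018,"tz":0,"roll":0},{"tx":-0.07,"ty":-0.0415,"tz":0,"roll":0},{"tx":-0.11,"ty":-0.065,"tz":0,"roll":0},{"tx":-0.15,"ty":-0.089,"tz":0,"roll":0},{"tx":-0.19,"ty":-0.113,"tz":0,"roll":0},{"tx":-0.22,"ty":-0.1305,"tz":0,"roll":0},{"tx":-0.2475,"ty":-0.147,"tz":0,"roll":0},{"tx":-0.2475,"ty":-0.147,"tz":0,"roll":0},{"tx":-0.2475,"ty":-0.147,"tz":0,"roll":0}]'

```text
t: 9.6
ee_pos: [0.4606, -0.0618, 0.2026]
tool_rot: [-2.312, -2.126, -0.0]
ft_force: [-0.1, 0.4, 0.6]
finger_gap: 0.856
gripper_force: 0.0
```

```bash
cat > k.py <<'E'
from m import *
print('NOW')
s=cap('scene','now')
import sys
for a in sys.argv[1:]:
    u,v,z=a.split(','); (p,q),st=blob(s,int(u),int(v),17); w=p2w(s,p,q,float(z)); print(np.round([p,q],1),st,w.round(4))
E
python3 d.py .4615 -.0615 .048; python3 k.py 249,273,.105 | sed -n '/NOW/,$p'
```

```text
9.6 [ 0.4606 -0.0618  0.2026] tooly ang -4.8 shift [0.0003 0.0009 0.1546] F [-0.1  0.4  0.6] 0.0 79.6
NOW
[243.9 273.5] [234 266  21  16 266] [0.6247 0.1732]
```

View pics/now.png

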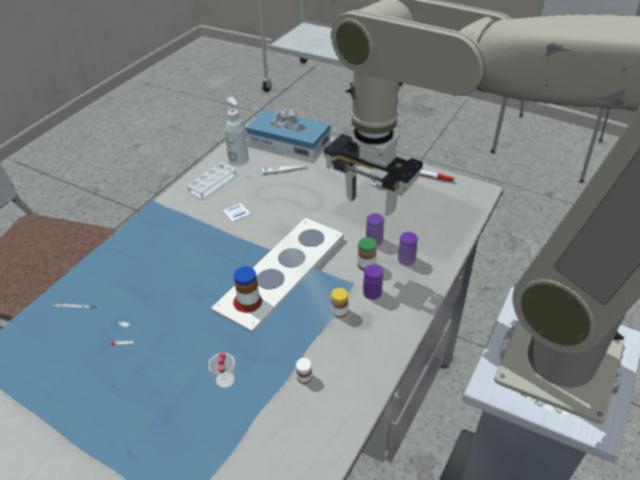

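The blue bottle stands on red with its cap at (244,273), about 2 mm off centre. The gripper is above green, whose cap is at (367,243).

play_rows --deltas '[{"tx":0,"ty":0,"tz":0.03,"roll":0},{"tx":0,"ty":0,"tz":0.06,"roll":0},{"tx":0,"ty":0,"tz":0.085,"roll":0},{"tx":0,"ty":0,"tz":0.105,"roll":0},{"tx":0,"ty":0,"tz":0.125,"roll":0},{"tx":0,"ty":0,"tz":0.14,"roll":0},{"tx":0,"ty":0,"tz":0.15,"roll":0},{"tx":0,"ty":0,"tz":0.155,"roll":0},{"tx":0,"ty":0,"tz":0.155,"roll":0},{"tx":0,"ty":0,"tz":0.155,"roll":0}]'

```text
t: 10.65
ee_pos: [0.4616, -0.0615, 0.0488]
tool_rot: [2.31, 2.128, 0.001]
ft_force: [0.3, 0.3, 0.9]
finger_gap: 0.861
gripper_force: 0.0
```

play_rows --deltas '[{"tx":0,"ty":0,"tz":0,"roll":0},{"tx":0,"ty":0,"tz":0,"roll":0},{"tx":0,"ty":0,"tz":0,"roll":0},{"tx":0,"ty":0,"tz":0,"roll":0},{"tx":0,"ty":0,"tz":0,"roll":0},{"tx":0,"ty":0,"tz":0,"roll":0},{"tx":0,"ty":0,"tz":0,"roll":0},{"tx":0,"ty":0,"tz":0,"roll":0}]' --claw 0.025

```text
t: 11.45
ee_pos: [0.4613, -0.0616, 0.0483]
tool_rot: [2.31, 2.128, 0.0]
ft_force: [0.9, 0.8, 1.4]
finger_gap: 0.449
gripper_force: 30.0
```

play_rows --deltas '[{"tx":0,"ty":0,"tz":-0.005,"roll":0},{"tx":0,"ty":0,"tz":-0.015,"roll":0},{"tx":0,"ty":0,"tz":-0.03,"roll":0},{"tx":0,"ty":0,"tz":-0.05,"roll":0},{"tx":0,"ty":0,"tz":-0.07,"roll":0},{"tx":0,"ty":0,"tz":-0.09,"roll":0},{"tx":0,"ty":0,"tz":-0.105,"roll":0},{"tx":0,"ty":0,"tz":-0.115,"roll":0},{"tx":0,"ty":0,"tz":-0.12,"roll":0},{"tx":0,"ty":0,"tz":-0.12,"roll":0}]'

```text
t: 12.45
ee_pos: [0.4612, -0.0616, 0.1687]
tool_rot: [2.31, 2.128, 0.001]
ft_force: [-0.4, -0.1, -1.4]
finger_gap: 0.445
gripper_force: 30.0
```

```bash
python3 d.py .620 .094 .168
```

```text
12.45 [ 0.4612 -0.0616  0.1687] tooly ang -4.7 shift [0.1681 0.1455 0.0008] F [-0.4 -0.1 -1.4] 29.999864101409912 41.4
```

play_rows --deltas '[{"tx":0.006,"ty":0.005,"tz":0,"roll":0},{"tx":0.02,"ty":0.0173,"tz":0,"roll":0},{"tx":0.043,"ty":0.0372,"tz":0,"roll":0},{"tx":0.07,"ty":0.0605,"tz":0,"roll":0},{"tx":0.098,"ty":0.0848,"tz":0,"roll":0},{"tx":0.125,"ty":0.108,"tz":0,"roll":0},{"tx":0.148,"ty":0.128,"tz":0,"roll":0},{"tx":0.162,"ty":0.14,"tz":0,"roll":0},{"tx":0.168,"ty":0.1453,"tz":0,"roll":0},{"tx":0.168,"ty":0.1453,"tz":0,"roll":0}]'

```text
t: 13.45
ee_pos: [0.6193, 0.0948, 0.1668]
tool_rot: [-2.309, -2.129, 0.002]
ft_force: [-0.6, 0.5, -2.1]
finger_gap: 0.448
gripper_force: 30.0
```

play_rows --deltas '[{"tx":0,"ty":0,"tz":0.015,"roll":0},{"tx":0,"ty":0,"tz":0.035,"roll":0},{"tx":0,"ty":0,"tz":0.055,"roll":0},{"tx":0,"ty":0,"tz":0.07,"roll":0},{"tx":0,"ty":0,"tz":0.082,"roll":0},{"tx":0,"ty":0,"tz":0.09,"roll":0},{"tx":0,"ty":0,"tz":0.094,"roll":0},{"tx":0,"ty":0,"tz":0.096,"roll":0},{"tx":0,"ty":0,"tz":0.0975,"roll":0},{"tx":0,"ty":0,"tz":0.0975,"roll":0}]'

```text
t: 14.45
ee_pos: [0.62, 0.0941, 0.0712]
tool_rot: [2.31, 2.128, 0.001]
ft_force: [0.3, -0.2, -0.8]
finger_gap: 0.45
gripper_force: 30.0
```

```bash
python3 d.py .620 .094 .070; python3 -c "
from h import *
c=cap('scene','s5'); im=cv2.imread('pics/s5.png')[200:360,190:350]; cv2.imwrite('pics/s5c.png',cv2.resize(im,(600,600)))"
```

```text
14.45 [0.62   0.0941 0.0712] tooly ang -4.7 shift [-0.0001  0.      0.0012] F [ 0.3 -0.2 -0.8] 29.99979794025421 41.9
```

View pics/s5c.png

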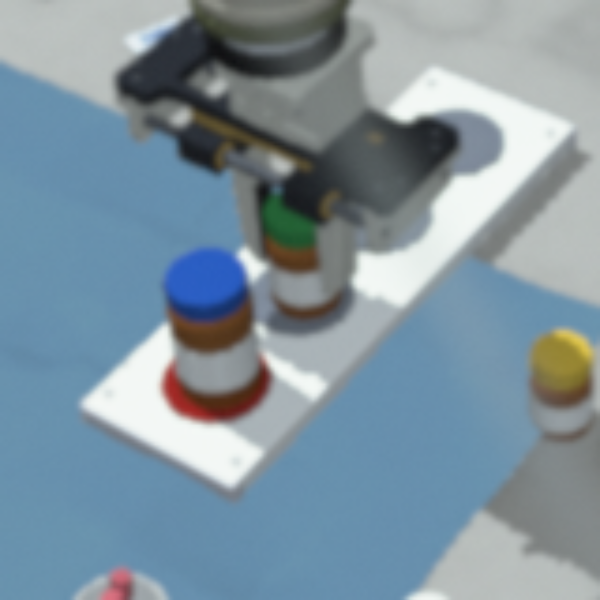

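The green bottle stands on the mark next to red (about (305,305) in the crop) and blue is upright on red. I release green and go above yellow.

play_rows --deltas '[{"tx":0,"ty":0,"tz":0.001,"roll":0},{"tx":0,"ty":0,"tz":0.0015,"roll":0},{"tx":0,"ty":0,"tz":0.0015,"roll":0}]'

```text
t: 14.8
ee_pos: [0.6201, 0.0941, 0.0704]
tool_rot: [2.31, 2.128, 0.002]
ft_force: [-2.0, -0.4, 5.9]
finger_gap: 0.448
gripper_force: 30.0
```

play_rows --deltas '[{"tx":0,"ty":0,"tz":0,"roll":0},{"tx":0,"ty":0,"tz":0,"roll":0},{"tx":0,"ty":0,"tz":0,"roll":0},{"tx":0,"ty":0,"tz":0,"roll":0},{"tx":0,"ty":0,"tz":0,"roll":0},{"tx":0,"ty":0,"tz":0,"roll":0}]' --claw 0.075

```text
t: 15.4
ee_pos: [0.6195, 0.094, 0.0691]
tool_rot: [-2.311, -2.128, 0.0]
ft_force: [-0.5, -0.2, 0.5]
finger_gap: 0.807
gripper_force: 0.0
```

play_rows --deltas '[{"tx":0,"ty":0,"tz":-0.01,"roll":0},{"tx":0,"ty":0,"tz":-0.03,"roll":0},{"tx":0,"ty":0,"tz":-0.055,"roll":0},{"tx":0,"ty":0,"tz":-0.08,"roll":0},{"tx":0,"ty":0,"tz":-0.105,"roll":0},{"tx":0,"ty":0,"tz":-0.12,"roll":0},{"tx":0,"ty":0,"tz":-0.12,"roll":0}]'

```text
t: 16.1
ee_pos: [0.6213, 0.0941, 0.1928]
tool_rot: [2.308, 2.126, 0.007]
ft_force: [-0.1, -0.1, -0.6]
finger_gap: 0.807
gripper_force: 0.0
```

play_rows --deltas '[{"tx":-0.003,"ty":-0.03,"tz":0,"roll":0},{"tx":-0.007,"ty":-0.065,"tz":0,"roll":0},{"tx":-0.0105,"ty":-0.1,"tz":0,"roll":0},{"tx":-0.014,"ty":-0.135,"tz":0,"roll":0},{"tx":-0.0165,"ty":-0.16,"tz":0,"roll":0},{"tx":-0.0174,"ty":-0.169,"tz":0,"roll":0},{"tx":-0.0174,"ty":-0.169,"tz":0,"roll":0},{"tx":-0.0174,"ty":-0.169,"tz":0,"roll":0}]'

```text
t: 16.9
ee_pos: [0.4504, 0.0905, 0.189]
tool_rot: [2.311, 2.128, 0.001]
ft_force: [0.6, 0.0, 0.8]
finger_gap: 0.805
gripper_force: 0.0
```

```bash
python3 d.py .450 .0905 .041; python3 k.py 244,273,.105 270,253,.092 339,294,.057| sed -n '/NOW/,$p'
```

```text
16.9 [0.4504 0.0905 0.189 ] tooly ang -4.7 shift [-0.     -0.0004  0.148 ] F [0.6 0.  0.8] 0.0 74.8
NOW
[243.9 273.5] [234 266  21  16 265] [0.6246 0.1732]
[269.  256.4] [261 250  18  13 175] [0.6154 0.096 ]
[339.2 293.9] [332 289  16  11 140] [0.45   0.0922]
```

play_rows --deltas '[{"tx":0,"ty":0,"tz":0.03,"roll":0},{"tx":0,"ty":0,"tz":0.06,"roll":0},{"tx":0,"ty":0,"tz":0.085,"roll":0},{"tx":0,"ty":0,"tz":0.105,"roll":0},{"tx":0,"ty":0,"tz":0.12,"roll":0},{"tx":0,"ty":0,"tz":0.135,"roll":0},{"tx":0,"ty":0,"tz":0.144,"roll":0},{"tx":0,"ty":0,"tz":0.148,"roll":0},{"tx":0,"ty":0,"tz":0.148,"roll":0},{"tx":0,"ty":0,"tz":0.148,"roll":0}]'

```text
t: 17.95
ee_pos: [0.4504, 0.0906, 0.0417]
tool_rot: [2.31, 2.128, 0.001]
ft_force: [-1.1, -0.3, 0.5]
finger_gap: 0.804
gripper_force: 0.0
```

play_rows --deltas '[{"tx":0,"ty":0,"tz":0,"roll":0},{"tx":0,"ty":0,"tz":0,"roll":0},{"tx":0,"ty":0,"tz":0,"roll":0},{"tx":0,"ty":0,"tz":0,"roll":0},{"tx":0,"ty":0,"tz":0,"roll":0},{"tx":0,"ty":0,"tz":0,"roll":0},{"tx":0,"ty":0,"tz":0,"roll":0},{"tx":0,"ty":0,"tz":0,"roll":0}]' --claw 0.02

```text
t: 18.75
ee_pos: [0.4499, 0.0905, 0.0413]
tool_rot: [2.31, 2.128, 0.001]
ft_force: [-0.0, -0.2, 1.6]
finger_gap: 0.387
gripper_force: 30.0
```

play_rows --deltas '[{"tx":0,"ty":0,"tz":-0.005,"roll":0},{"tx":0,"ty":0,"tz":-0.015,"roll":0},{"tx":0,"ty":0,"tz":-0.03,"roll":0},{"tx":0,"ty":0,"tz":-0.05,"roll":0},{"tx":0,"ty":0,"tz":-0.07,"roll":0},{"tx":0,"ty":0,"tz":-0.09,"roll":0},{"tx":0,"ty":0,"tz":-0.105,"roll":0},{"tx":0,"ty":0,"tz":-0.115,"roll":0},{"tx":0,"ty":0,"tz":-0.12,"roll":0},{"tx":0,"ty":0,"tz":-0.12,"roll":0}]'

```text
t: 19.75
ee_pos: [0.45, 0.0905, 0.1618]
tool_rot: [2.31, 2.128, 0.001]
ft_force: [0.3, -0.3, -1.4]
finger_gap: 0.385
gripper_force: 30.0
```

```bash
python3 d.py .614 .0145 .161
```

```text
19.75 [0.45   0.0905 0.1618] tooly ang -4.7 shift [-0.0623  0.1697  0.0009] F [ 0.3 -0.3 -1.4] 29.999902546405792 35.8
```

play_rows --deltas '[{"tx":-0.002,"ty":0.005,"tz":0,"roll":0},{"tx":-0.0073,"ty":0.02,"tz":0,"roll":0},{"tx":-0.0157,"ty":0.043,"tz":0,"roll":0},{"tx":-0.0256,"ty":0.07,"tz":0,"roll":0},{"tx":-0.0363,"ty":0.099,"tz":0,"roll":0},{"tx":-0.0462,"ty":0.126,"tz":0,"roll":0},{"tx":-0.0546,"ty":0.149,"tz":0,"roll":0},{"tx":-0.06,"ty":0.164,"tz":0,"roll":0},{"tx":-0.0623,"ty":0.1697,"tz":0,"roll":0},{"tx":-0.0623,"ty":0.1697,"tz":0,"roll":0}]'

```text
t: 20.75
ee_pos: [0.6136, 0.0141, 0.1598]
tool_rot: [-2.31, -2.127, 0.002]
ft_force: [-0.8, -0.1, -0.4]
finger_gap: 0.381
gripper_force: 30.0
```

play_rows --deltas '[{"tx":0,"ty":0,"tz":0.015,"roll":0},{"tx":0,"ty":0,"tz":0.035,"roll":0},{"tx":0,"ty":0,"tz":0.055,"roll":0},{"tx":0,"ty":0,"tz":0.07,"roll":0},{"tx":0,"ty":0,"tz":0.082,"roll":0},{"tx":0,"ty":0,"tz":0.09,"roll":0},{"tx":0,"ty":0,"tz":0.094,"roll":0},{"tx":0,"ty":0,"tz":0.096,"roll":0},{"tx":0,"ty":0,"tz":0.0975,"roll":0},{"tx":0,"ty":0,"tz":0.0975,"roll":0}]'

```text
t: 21.75
ee_pos: [0.6142, 0.0145, 0.0642]
tool_rot: [2.31, 2.128, 0.001]
ft_force: [-0.1, -0.1, -0.5]
finger_gap: 0.382
gripper_force: 30.0
```

```bash
python3 d.py .614 .0145 .063; python3 -c "
from h import *
c=cap('scene','s6'); im=cv2.imread('pics/s6.png')[180:340,200:360]; cv2.imwrite('pics/s6c.png',cv2.resize(im,(600,600)))"
```

```text
21.75 [0.6142 0.0145 0.0642] tooly ang -4.7 shift [ 0.     -0.0002  0.0012] F [-0.1 -0.1 -0.5] 29.999938309192657 35.6
```

View pics/s6c.png

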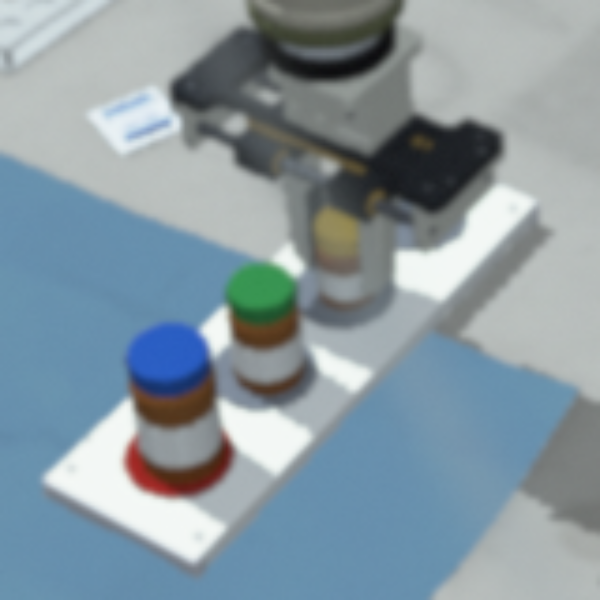

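Yellow is over the third mark (about (345,285) in the crop), and blue and green stand upright. I release and go above white.

play_rows --deltas '[{"tx":0,"ty":0,"tz":0.001,"roll":0},{"tx":0,"ty":0,"tz":0.001,"roll":0},{"tx":0,"ty":0,"tz":0.001,"roll":0}]'

```text
t: 22.1
ee_pos: [0.6143, 0.0144, 0.0633]
tool_rot: [2.31, 2.128, 0.001]
ft_force: [0.2, -0.6, 3.4]
finger_gap: 0.382
gripper_force: 30.0
```

play_rows --deltas '[{"tx":0,"ty":0,"tz":0,"roll":0},{"tx":0,"ty":0,"tz":0,"roll":0},{"tx":0,"ty":0,"tz":0,"roll":0},{"tx":0,"ty":0,"tz":0,"roll":0},{"tx":0,"ty":0,"tz":0,"roll":0},{"tx":0,"ty":0,"tz":0,"roll":0}]' --claw 0.07

```text
t: 22.7
ee_pos: [0.6137, 0.0145, 0.0626]
tool_rot: [-2.311, -2.128, 0.0]
ft_force: [-0.4, 0.6, -0.6]
finger_gap: 0.748
gripper_force: 0.0
```

play_rows --deltas '[{"tx":0,"ty":0,"tz":-0.01,"roll":0},{"tx":0,"ty":0,"tz":-0.03,"roll":0},{"tx":0,"ty":0,"tz":-0.055,"roll":0},{"tx":0,"ty":0,"tz":-0.085,"roll":0},{"tx":0,"ty":0,"tz":-0.115,"roll":0},{"tx":0,"ty":0,"tz":-0.14,"roll":0},{"tx":0,"ty":0,"tz":-0.14,"roll":0}]'

```text
t: 23.4
ee_pos: [0.6164, 0.0144, 0.2087]
tool_rot: [2.306, 2.124, 0.01]
ft_force: [1.3, -0.0, 1.0]
finger_gap: 0.753
gripper_force: 0.0
```

play_rows --deltas '[{"tx":0.02,"ty":-0.0169,"tz":0,"roll":0},{"tx":0.05,"ty":-0.0423,"tz":0,"roll":0},{"tx":0.085,"ty":-0.0719,"tz":0,"roll":0},{"tx":0.12,"ty":-0.1015,"tz":0,"roll":0},{"tx":0.155,"ty":-0.1311,"tz":0,"roll":0},{"tx":0.19,"ty":-0.1607,"tz":0,"roll":0},{"tx":0.22,"ty":-0.186,"tz":0,"roll":0},{"tx":0.2397,"ty":-0.2028,"tz":0,"roll":0},{"tx":0.2397,"ty":-0.2028,"tz":0,"roll":0},{"tx":0.2397,"ty":-0.2028,"tz":0,"roll":0}]'

```text
t: 24.4
ee_pos: [0.4309, 0.27, 0.2023]
tool_rot: [2.309, 2.13, -0.001]
ft_force: [-0.1, 0.2, -0.9]
finger_gap: 0.753
gripper_force: 0.0
```

```bash
python3 d.py .4315 .270 .032; python3 k.py 244,273,.105 269,256,.092 291,239,.079 303,364,.044| sed -n '/NOW/,$p'
```

```text
24.4 [0.4309 0.27   0.2023] tooly ang -4.6 shift [1.000e-04 6.000e-04 1.703e-01] F [-0.1  0.2 -0.9] 0.0 70.1
NOW
[234.8 270.4] [228 257  25  29 216] [0.6462 0.1746]
[275.2 259.2] [262 251  24  19 187] [0.5992 0.0971]
[291.2 237. ] [275 223  33  30 738] [0.614  0.0096]
[303.3 363.6] [296 357  16  14 164] [0.4317 0.2699]
```

play_rows --deltas '[{"tx":0,"ty":0,"tz":0.03,"roll":0},{"tx":0,"ty":0,"tz":0.06,"roll":0},{"tx":0,"ty":0,"tz":0.09,"roll":0},{"tx":0,"ty":0,"tz":0.115,"roll":0},{"tx":0,"ty":0,"tz":0.135,"roll":0},{"tx":0,"ty":0,"tz":0.152,"roll":0},{"tx":0,"ty":0,"tz":0.164,"roll":0},{"tx":0,"ty":0,"tz":0.17,"roll":0},{"tx":0,"ty":0,"tz":0.1707,"roll":0},{"tx":0,"ty":0,"tz":0.1707,"roll":0}]'

```text
t: 25.45
ee_pos: [0.4319, 0.27, 0.0325]
tool_rot: [2.311, 2.128, 0.001]
ft_force: [-0.7, -0.5, -0.4]
finger_gap: 0.756
gripper_force: 0.0
```

play_rows --deltas '[{"tx":0,"ty":0,"tz":0,"roll":0},{"tx":0,"ty":0,"tz":0,"roll":0},{"tx":0,"ty":0,"tz":0,"roll":0},{"tx":0,"ty":0,"tz":0,"roll":0},{"tx":0,"ty":0,"tz":0,"roll":0},{"tx":0,"ty":0,"tz":0,"roll":0},{"tx":0,"ty":0,"tz":0,"roll":0},{"tx":0,"ty":0,"tz":0,"roll":0}]' --claw 0.015

```text
t: 26.25
ee_pos: [0.4313, 0.2701, 0.0321]
tool_rot: [2.311, 2.129, 0.0]
ft_force: [-0.4, -0.7, 1.1]
finger_gap: 0.321
gripper_force: 30.0
```

play_rows --deltas '[{"tx":0,"ty":0,"tz":-0.005,"roll":0},{"tx":0,"ty":0,"tz":-0.015,"roll":0},{"tx":0,"ty":0,"tz":-0.035,"roll":0},{"tx":0,"ty":0,"tz":-0.06,"roll":0},{"tx":0,"ty":0,"tz":-0.085,"roll":0},{"tx":0,"ty":0,"tz":-0.11,"roll":0},{"tx":0,"ty":0,"tz":-0.135,"roll":0},{"tx":0,"ty":0,"tz":-0.152,"roll":0},{"tx":0,"ty":0,"tz":-0.16,"roll":0},{"tx":0,"ty":0,"tz":-0.16,"roll":0}]'

```text
t: 27.25
ee_pos: [0.432, 0.2704, 0.1937]
tool_rot: [2.31, 2.128, 0.004]
ft_force: [-0.3, 0.5, 0.4]
finger_gap: 0.315
gripper_force: 30.0
```

```bash
python3 d.py .608 -.065 .192
```

```text
27.25 [0.432  0.2704 0.1937] tooly ang -4.7 shift [-0.3199  0.2029  0.0017] F [-0.3  0.5  0.4] 29.999871253967285 29.3
```

play_rows --deltas '[{"tx":-0.006,"ty":0.0038,"tz":0,"roll":0},{"tx":-0.02,"ty":0.0127,"tz":0,"roll":0},{"tx":-0.045,"ty":0.0287,"tz":0,"roll":0},{"tx":-0.075,"ty":0.0478,"tz":0,"roll":0},{"tx":-0.105,"ty":0.0669,"tz":0,"roll":0},{"tx":-0.135,"ty":0.086,"tz":0,"roll":0},{"tx":-0.165,"ty":0.1051,"tz":0,"roll":0},{"tx":-0.195,"ty":0.1242,"tz":0,"roll":0},{"tx":-0.225,"ty":0.1433,"tz":0,"roll":0},{"tx":-0.25,"ty":0.1592,"tz":0,"roll":0}]'

```text
t: 28.25
ee_pos: [0.5691, 0.0055, 0.19]
tool_rot: [-2.31, -2.126, 0.003]
ft_force: [0.0, 1.2, 0.8]
finger_gap: 0.32
gripper_force: 30.0
```

play_rows --deltas '[{"tx":-0.025,"ty":0.0159,"tz":0,"roll":0},{"tx":-0.045,"ty":0.0287,"tz":0,"roll":0},{"tx":-0.06,"ty":0.0382,"tz":0,"roll":0},{"tx":-0.0694,"ty":0.0442,"tz":0,"roll":0},{"tx":-0.0694,"ty":0.0442,"tz":0,"roll":0},{"tx":-0.0694,"ty":0.0442,"tz":0.02,"roll":0},{"tx":-0.0694,"ty":0.0442,"tz":0.045,"roll":0},{"tx":-0.0694,"ty":0.0442,"tz":0.07,"roll":0},{"tx":-0.0694,"ty":0.0442,"tz":0.085,"roll":0},{"tx":-0.0694,"ty":0.0442,"tz":0.085,"roll":0}]'

```text
t: 29.25
ee_pos: [0.6056, -0.0638, 0.104]
tool_rot: [-2.307, -2.127, 0.005]
ft_force: [0.4, -0.1, -0.7]
finger_gap: 0.318
gripper_force: 30.0
```

play_rows --deltas '[{"tx":0,"ty":0,"tz":0.015,"roll":0},{"tx":0,"ty":0,"tz":0.03,"roll":0},{"tx":0,"ty":0,"tz":0.042,"roll":0},{"tx":0,"ty":0,"tz":0.048,"roll":0},{"tx":0,"ty":0,"tz":0.051,"roll":0},{"tx":0,"ty":0,"tz":0.0525,"roll":0},{"tx":0,"ty":0,"tz":0.0525,"roll":0},{"tx":0,"ty":0,"tz":0.0525,"roll":0}]'

```text
t: 30.05
ee_pos: [0.6083, -0.0651, 0.055]
tool_rot: [2.31, 2.128, 0.001]
ft_force: [-0.8, 0.6, -0.9]
finger_gap: 0.318
gripper_force: 30.0
```

```bash
python3 d.py .608 -.065 .054; python3 -c "
from h import *
c=cap('scene','s7'); im=cv2.imread('pics/s7.png')[180:340,200:360]; cv2.imwrite('pics/s7c.png',cv2.resize(im,(600,600)))"
```

```text
30.05 [ 0.6083 -0.0651  0.055 ] tooly ang -4.7 shift [ 0.     -0.0003  0.001 ] F [-0.8  0.6 -0.9] 29.9999338388443 29.6
```

View pics/s7c.png

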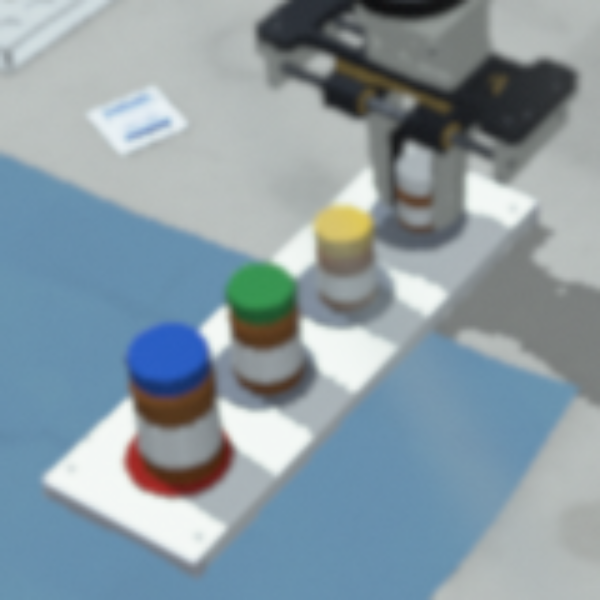

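All four are in the row. White is over the end mark (about (420,210) in the crop) and the other three are upright and centred. I lower it the last millimetre, release and back off.

play_rows --deltas '[{"tx":0,"ty":0,"tz":0.001,"roll":0},{"tx":0,"ty":0,"tz":0.001,"roll":0},{"tx":0,"ty":0,"tz":0.001,"roll":0}]'

```text
t: 30.4
ee_pos: [0.6083, -0.0651, 0.0541]
tool_rot: [2.31, 2.128, 0.001]
ft_force: [-0.3, -0.0, 4.2]
finger_gap: 0.319
gripper_force: 30.0
```

play_rows --deltas '[{"tx":0,"ty":0,"tz":0,"roll":0},{"tx":0,"ty":0,"tz":0,"roll":0},{"tx":0,"ty":0,"tz":0,"roll":0},{"tx":0,"ty":0,"tz":0,"roll":0},{"tx":0,"ty":0,"tz":0,"roll":0},{"tx":0,"ty":0,"tz":0,"roll":0}]' --claw 0.07

```text
t: 31.0
ee_pos: [0.6077, -0.065, 0.0533]
tool_rot: [-2.311, -2.128, 0.0]
ft_force: [0.4, -0.6, 0.2]
finger_gap: 0.742
gripper_force: 0.0
```

play_rows --deltas '[{"tx":0,"ty":0,"tz":-0.01,"roll":0},{"tx":0,"ty":0,"tz":-0.03,"roll":0},{"tx":0,"ty":0,"tz":-0.055,"roll":0},{"tx":0,"ty":0,"tz":-0.085,"roll":0},{"tx":0,"ty":0,"tz":-0.115,"roll":0},{"tx":0,"ty":0,"tz":-0.145,"roll":0},{"tx":0,"ty":0,"tz":-0.17,"roll":0},{"tx":0,"ty":0,"tz":-0.17,"roll":0},{"tx":0,"ty":0,"tz":-0.17,"roll":0}]'

```text
t: 31.9
ee_pos: [0.6083, -0.0651, 0.2245]
tool_rot: [2.309, 2.127, 0.002]
ft_force: [-0.4, 1.0, -0.3]
finger_gap: 0.753
gripper_force: 0.0
```

```bash
python3 k.py 244,273,.105 269,256,.092 291,239,.079 310,224,.066| sed -n '/NOW/,$p'; python3 -c "
from h import *
im=cv2.imread('pics/now.png')[150:400,180:430]; cv2.imwrite('pics/s8c.png',cv2.resize(im,(600,600)))"
```

```text
NOW
[243.9 273.5] [234 266  21  16 266] [0.6247 0.1732]
[268.9 256.4] [261 250  18  13 173] [0.6156 0.0961]
[290.9 239.3] [284 235  15  10 118] [0.6107 0.0165]
[309.1 225.7] [294 218  33  18 284] [ 0.6064 -0.055 ]
```

View pics/s8c.png

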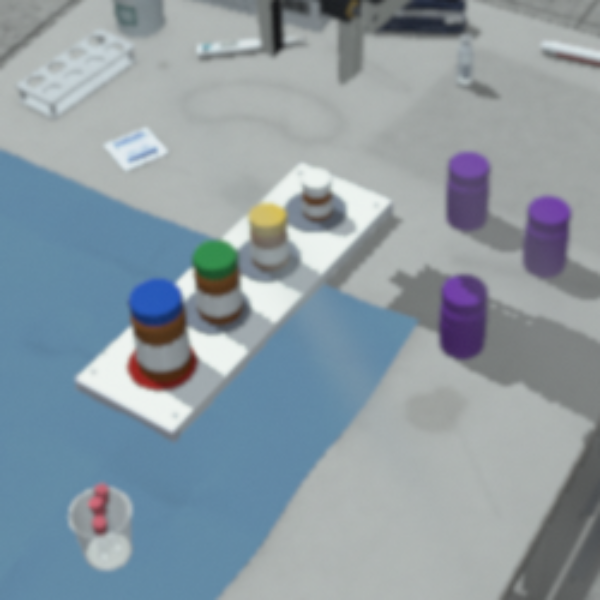

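All four bottles are upright and centred on their marks in order (blue (160,330), green (218,285), yellow (268,240), white (317,195) in the crop). The cup and the ampoule have not moved.

```bash
python3 -c "
from plant import manip
print(manip.job_done())"
```

```text
the job is handed in; nothing more can be done
None
```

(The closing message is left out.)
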